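# Lock up the brass-ware cabinet

## Robot

A 7-joint arm with a two-finger parallel gripper is mounted at the origin on the work surface. World frame = base frame: x ahead of the robot, y to its left, z up, the work surface at z = 0. Lengths are in m, angles in degrees, forces in N, time in s.
With the tool pointing down it reaches from about 0.425 to 0.875 m from the base axis. Payload 4.7 kg.
Tool frame: the origin (TCP) lies at the centre of the arm's flange, where the gripper is bolted on; the fingertips stand 182 mm ahead of it and the grasp point (between the pads) lies 164 mm ahead of it (env.grip_depth is the distance from the TCP to the grasp point, in m); z points along the fingers, y is the line along which they close (so a half turn about z gives the same grasp; the last joint's range is limited). The gripper opens to 87 mm and grips with 3 to 60 N. Pads are 19 mm wide; open, the fingers measure 117 mm over their backs; the gripper's body (75 mm by 190 mm) begins 51 mm behind the grasp point.
Start: joints at [-66.171, 18.392, -4.016, 83.108, 1.295, 78.541, -3.26], TCP at [0.254, 0.598, 0.405] pointing down, gripper open.
Joint ranges: [-163.93, 163.93], [-17.29, 119.83], [-79.2, 71.16], [3.27, 140.29], [-89.18, 269.18], [5.43, 117.66], [-154.24, 154.24]. Speed limits (degrees/s): [147.25, 147.25, 180, 180, 180, 180, 180].

## Interface

Orientations are given as [roll, pitch, yaw] about the fixed x, y, z axes, in that order (R = Rz(yaw) Ry(pitch) Rx(roll)).
In Python, from cell import env gives the robot as it stands. The module is installed in compiled form; this text tells all that it offers.
- The arm moves only by the tool send_rows, never from a script. Its arguments are lists of equal length, an entry for each row: "xyz": the shift along the tool's x, y, z in m, a list of three; "rotation": the turn, a rotation vector about the tool's x, y, z in rad, a list of three; "jaw": the opening, from 0 (shut) to 1 (fully open). A call has 1 to 20 rows; each row shifts and turns the commanded pose from where the row before left it, along the tool's axes as they then stand; what a row does not reach is not made up. A row lasts 1/10 s, in which the tool goes at most 50 mm and 8.59 degrees, less where a joint would pass 70% of its speed; a pose out of reach is approached as far as the arm can. A call is refused whole if a number of a shift passes 0.05 or a number of a turn 0.15, either way. A call with a gripper value outside its range is refused whole. The fingers move at their own pace and stop on an object; "newtons" is the grip in N (left out, the last holds). Time passes only in rows, so rows that do not move let the fingers close. It gives the time, the measured TCP pose, the force, the opening and the grip force at its end, in the units of the state.
- env.get_obs(): the state, without advancing time (a new reading comes with each control period).
- env.read_camera(name): name is "scene" or "top" or "wrist"; returns a dict with "image" (384x512x3 uint8, blue, green, red), "fx", "fy", "cx", "cy" (pixels), "R" (3x3) and "t" (3): a world point X has camera coordinates R X + t. Camera axes: x right, y down, z forward; pixel columns grow to the right and rows downward; lengths in m; the calibration is good to about 2 mm. A picture is of the moment at which its call begins. There is no depth.
- env.sign_off(): hands the job in; it is judged then, once.
The state is a dict: "time_s": time; "qpos": joint angles; "joint_velocities": joint speeds; "effort": joint torques, N m; "tool_pos": TCP position; "tool_rot": TCP orientation; "force": force on the tool from outside, world axes, zero at the start; "wrist_torque": the same for the moment, N m; "grip_width": finger opening in m; "grasp_force": force on a finger pad.
Only numpy, scipy, OpenCV 4.12 (cv2) and the standard library are available. Lean on these libraries where they do the work, as an engineer would, in place of code of your own. Each camera call takes 0.05 s, during which the arm holds its last target. There are 200 camera calls.

## Task

Push the door of the small blue cabinet shut until its catch holds it, then knock the red sprung pin on top fully down with a brisk blow of the rubber mallet, so that it latches and the cabinet is locked. Touch the pin only with the mallet, and never knock it down while the door is open. Finally stand the mallet on the green mat, on its striking face as it stood at first with the whole head on the mat, and let go; leave everything else on the table where it stands.

Things in the scene. Friction and masses are not known exactly. Their poses are not given: they have to be found in the camera images.
- cabinet: Blue steel cabinet, fixed to the table, 150 mm deep (its x), 200 mm wide (its y), 160 mm tall. Origin at the centre of its underside; its open front faces its own -x, roughly towards the robot. Its place and yaw vary.
- door (a joint): Opening angle of the cabinet's door, rad: 0 shut, up to 1.6, starts 0.6 to 1.2. Seen from above it opens clockwise about a vertical hinge at the left end of the front (cabinet +y); shut, it runs from the hinge along cabinet -y; its free edge swings out to cabinet -x. It stays where left (friction 0.06 N m).
- door_hinge (a point): The hinge axis, at the inner face of the door, 83 mm above the table. The door is a blue panel 194 mm wide, 154 mm tall (3 to 157 mm above the table), 12 mm thick. A sprung ball catch resists from 0.07 rad open (about 2 N at the edge), then pulls it in over the last 0.02 rad and holds it within 0.005 of 0.
- door_edge (a point): The free vertical edge of the door, outer face, 83 mm above the table: 194 mm along the door from the hinge, 12 mm out. Moves with the door. A black grip, 8 mm proud, 12 mm wide, 50 mm tall, sits on the outer face 18 mm from this edge (53 to 103 mm above the table).
- pin (a joint): How far the red locking pin is pressed down, m: 0 up, 0.022 fully down. A spring pushes it up with 1.5 to 3 N, and from half way a ball catch resists too: about 8 N in all at most. Let go early it springs back; in the last 2.5 mm the catch pulls it down, and it stays latched at 0.022.
- pin_top (a point): Centre of the top face of the pin's red round cap, 34 mm in diameter, 14 mm thick, on top of the cabinet (at cabinet x -30 mm, y -45 mm) over a yellow collar 40 mm wide and 10 mm tall. This point is 34 mm above the cabinet's top when up, 12 mm when down.
- mallet: Rubber mallet, about 400 g, standing on its striking face. Head: upright black cylinder with a yellow band, 64 mm wide, 80 mm tall. Wooden handle, level, along the mallet's own -x, 29 to 164 mm from the head's axis, 26 mm wide, 28 mm tall, its middle 40 mm above the striking face. Mass centre 10 mm from the head's axis. Origin at the centre of the lower striking face.
- mat: Green square mat, 160 x 160 mm, 4 mm thick, fixed to the table. Origin at the centre of its underside. It lies on one side of the cabinet and the mallet starts on the other; the sides vary.
- mug: White mug, 76 mm wide, 85 mm tall, stands near the mallet. Bystander; origin at the centre of its underside.
- offering_stand: Round brass dish on a foot, 110 mm wide, 64 mm tall, stands beside the green mat. Bystander; origin at the centre of its underside.
- straw_jar: Clear jar of drinking straws, 72 mm wide, about 185 mm tall with the straws, near the cabinet's right side. Bystander; origin at the centre of its underside.
- tea_tin: Red tin with a white label, 60 mm wide, 100 mm tall, standing on the rear left of the cabinet's top. Bystander; origin at the centre of its underside.
- orange_bowl: White bowl of three oranges, 150 mm wide, about 82 mm tall, left of the cabinet. Bystander; origin at the centre of its underside.
- tape_roll: Brown roll of tape lying flat, 96 mm wide, 45 mm tall, on the far right. Bystander; origin at the centre of its underside.
- claw_hammer: Claw hammer with a wooden handle, 240 mm long, lying flat. Bystander, not the tool to use; origin on its underside, x axis along the handle towards the head.

How it is judged:
By the outcome, as a careful person would: the job done as asked, in the order asked, and still so for the second after the job is handed in, with the robot touching nothing.
It also fails if it takes over 64 s, if anything falls off the work surface, if the arm or the gripper's body presses on something with over 40 N, if the wrist force passes 120 N, or if a joint passes its speed limit or range.

## Working session

There is one attempt and no reset: what is moved stays moved. The work goes in short steps, Python scripts to look and compute and a tool call to move; the robot and the scene stay as the last step left them, time stands still between calls to the robot, and variables do not carry over. Pictures are saved under pics/ and viewed, at most 11 in all, crops included, and the job is handed in when it is done.

Besides the shell and the picture viewer there is one more tool, called after "Call:" by a JSON object that holds its "fn" and its "kwargs", one argument or row to a line. send_rows: Moves the arm, as the interface text tells. Its arguments: {"type":"object","properties":{"xyz":{"type":"array"},"rotation":{"type":"array"},"jaw":{"type":"array"},"newtons":{"type":"number"}},"required":["xyz","rotation","jaw"]}

```bash
mkdir -p pics; python3 - <<'E'
from cell import env
import cv2,numpy as np
o=env.get_obs();print(o)
for n in("scene","top"):
    c=env.read_camera(n);cv2.imwrite(f"pics/{n}0.png",c["image"])
    print(n,c["fx"],c["cx"],c["cy"],np.round(c["R"],4).tolist(),np.round(c["t"],4).tolist())
    np.savez(f"pics/{n}0.npz",**c)
a=cv2.imread("pics/scene0.png");b=cv2.imread("pics/top0.png")
E
```

```text
{'time_s': 0.0, 'qpos': array([-66.16954154,  18.43963158,  -4.01532231,  83.17340666,
         1.29578818,  78.54036479,  -3.26160487]), 'joint_velocities': array([ 0.01037307,  0.00539049,  0.07419854, -0.10429122,  0.1016941 ,
       -0.01367042, -0.07991916]), 'effort': array([ 6.69216442e-04, -4.91294217e+01, -4.03397027e-01, -3.12521303e+01,
       -6.36478420e-02,  4.40403877e-02,  1.65521074e-04]), 'tool_pos': array([0.25416883, 0.5980333 , 0.40366778]), 'tool_rot': array([-1.79891881e+02,  6.49304522e-03,  1.56977618e+02]), 'force': array([-0.55179075,  0.04627284,  0.10459564]), 'wrist_torque': array([0.03945369, 0.04723645, 0.01038017]), 'grasp_force': 0.0, 'grip_width': 0.0868881765720779}
scene 438.8204589990576 257.5720733888658 189.42424908766924 [[0.7729, 0.6342, -0.02], [0.4583, -0.5799, -0.6735], [-0.4388, 0.5114, -0.7389]] [-0.4494, -0.1347, 1.8193]
top 484.07179636108907 243.77291479837382 193.88402614261713 [[-0.0081, -0.9999, 0.0098], [-0.9983, 0.0075, -0.0584], [0.0583, -0.0103, -0.9982]] [0.0374, 0.5447, 1.6931]
```

View pics/scene0.png

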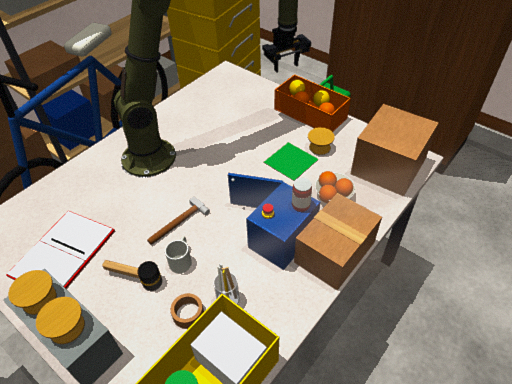

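View pics/top0.png

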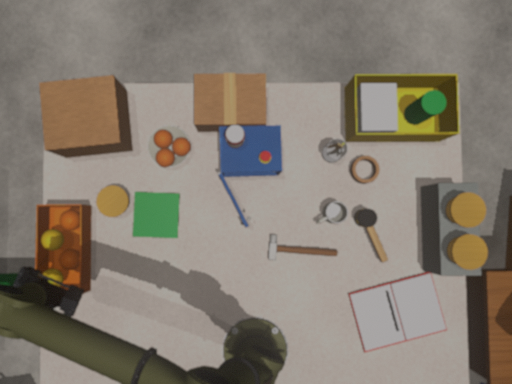

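The top view shows the cabinet at about (250,150) and the open door running from (221,175) to (246,225). The mallet head is at (366,217) with its handle to (383,260), the mat is at (156,215), and the mug is at (333,212). I'll enlarge both views.

```bash
python3 - <<'E'
import cv2
b=cv2.imread("pics/top0.png");a=cv2.imread("pics/scene0.png")
def crop(im,x,y,w,h,s,n):
    c=cv2.resize(im[y:y+h,x:x+w],None,fx=s,fy=s,interpolation=cv2.INTER_CUBIC)
    for k in range(0,w,20):
        cv2.putText(c,str(x+k),(k*s,10),0,.35,(0,0,255),1);cv2.line(c,(k*s,12),(k*s,18),(0,0,255),1)
    for k in range(0,h,20):
        cv2.putText(c,str(y+k),(0,k*s+4),0,.35,(0,0,255),1);cv2.line(c,(22,k*s),(28,k*s),(0,0,255),1)
    cv2.imwrite(n,c)
crop(b,200,115,195,150,4,"pics/topc.png")
crop(a,100,165,200,150,4,"pics/scenec.png")
E
```

```text
(no output)
```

View pics/topc.png

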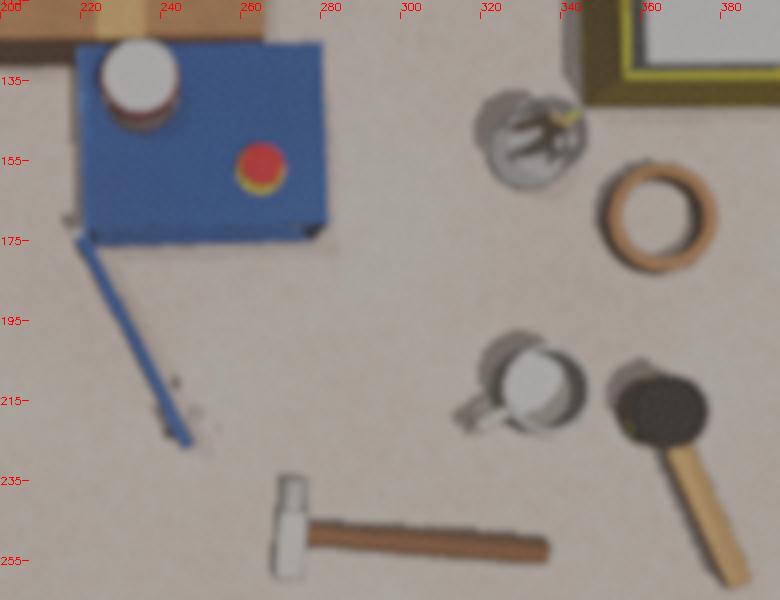

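View pics/scenec.png

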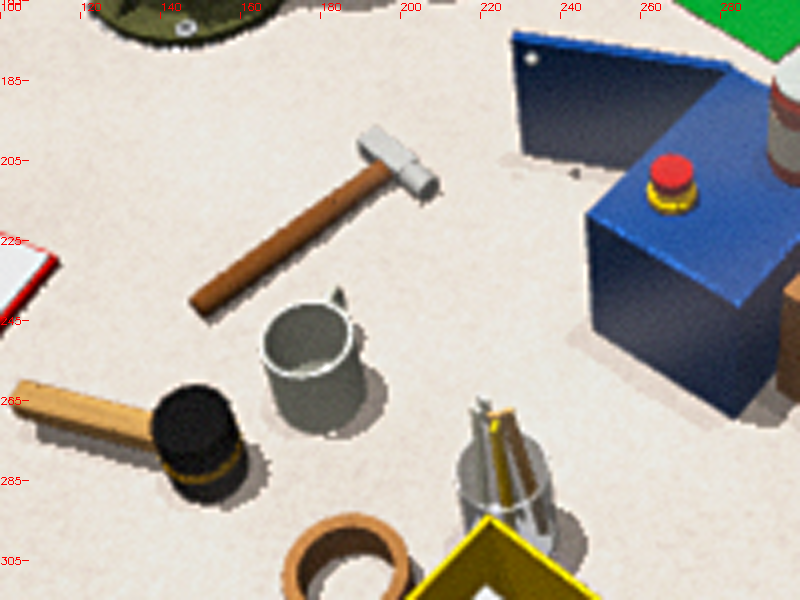

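The crops show the mallet head top at top-view (367,217) and scene-view (148,269), the handle end at (384,260) and (105,262), and the pin cap at (266,156) and (268,207). The door's free corner is at (246,225) and (228,173). Next I'll triangulate.

```bash
cat > h.py <<'E'
import numpy as np
def ray(c,p):
    d=c["R"].T@np.array([(p[0]-c["cx"])/c["fx"],(p[1]-c["cy"])/c["fy"],1]);return -c["R"].T@c["t"],d/np.linalg.norm(d)
def tri(*cp):
    A=0;b=0;
    for c,p in cp:
        o,d=ray(c,p);M=np.eye(3)-np.outer(d,d);A=A+M;b=b+M@o
    X=np.linalg.solve(A,b);return X,max(np.linalg.norm(np.cross(X-ray(c,p)[0],ray(c,p)[1])) for c,p in cp)
def atz(c,p,z):
    o,d=ray(c,p);return o+d*(z-o[2])/d[2]
def proj(c,X):
    q=c["R"]@np.asarray(X,float)+c["t"];return np.array([c["cx"]+c["fx"]*q[0]/q[2],c["cy"]+c["fy"]*q[1]/q[2]])
E
cat > /tmp/a.py <<'E'
import sys;sys.path.insert(0,'.')
from h import *
np.set_printoptions(precision=4,suppress=True)
T=dict(np.load("pics/top0.npz"));S=dict(np.load("pics/scene0.npz"))
t=lambda u,v:(200+u/4,115+v/4)
s=lambda u,v:(100+u/4,165+v/4)
for n,a,b in [("head",t(669,410),s(194,420)),("hend",t(738,582),s(20,389)),("pin",t(265,163),s(672,169)),("dooredge",t(186,443),s(514,33)),("frR",t(327,224),s(587,213)),("reR",t(322,43),s(738,305)),("frL",t(88,235),s(735,65))]:
    print(n,*tri((T,a),(S,b)))
for n,p,z in [("head",t(669,410),.08),("hend",t(738,582),.054),("hnear",t(683,450),.054),("pin",t(265,163),.194),("door",t(186,443),.157),("hinge",t(80,238),.157),("frR",t(327,224),.16),("reR",t(322,43),.16),("reL",t(76,45),.16),("frL",t(88,233),.16),("mug",t(540,385),.085),("mug2",t(465,415),.05),("jar",t(535,140),.1),("hamA",t(550,550),.03),("hamB",t(290,525),.03)]:
    print(n,atz(T,p,z))
for n,p in [("matTL",(134,193)),("matTR",(179,193)),("matBR",(178,238)),("matBL",(133,237))]: print(n,atz(T,p,.004))
print("stand",atz(T,(113,200),.06),"bowl",atz(T,(170,147),.06))
print("C",-T["R"].T@T["t"],-S["R"].T@S["t"])
E
python3 /tmp/a.py
```

```text
head [ 0.4586 -0.3862  0.0715] 0.0012308726325159559
hend [ 0.3104 -0.4484  0.0477] 0.0014675876309478762
pin [ 0.6564 -0.0364  0.1951] 0.0015241862160585429
dooredge [0.4334 0.0263 0.1559] 0.0004022699889212139
frR [ 0.6115 -0.0884  0.1564] 0.001604618349159135
reR [ 0.7596 -0.0862  0.1585] 0.0014023399826018483
frL [0.606  0.1077 0.16  ] 0.0047711080072574885
head [ 0.4577 -0.3849  0.08  ]
hend [ 0.31   -0.4478  0.054 ]
hnear [ 0.4234 -0.4031  0.054 ]
pin [ 0.6554 -0.0375  0.194 ]
door [0.4337 0.0266 0.157 ]
hinge [0.6003 0.1112 0.157 ]
frR [ 0.61   -0.0892  0.16  ]
reR [ 0.7582 -0.087   0.16  ]
reL [0.7578 0.1135 0.16  ]
frL [0.604  0.1046 0.16  ]
mug [ 0.4797 -0.2746  0.085 ]
mug2 [ 0.4551 -0.2162  0.05  ]
jar [ 0.6863 -0.2713  0.1   ]
hamA [ 0.3372 -0.2915  0.03  ]
hamB [ 0.3608 -0.0652  0.03  ]
matTL [0.5518 0.4223 0.004 ]
matTR [0.5506 0.2629 0.004 ]
matBR [0.3914 0.2665 0.004 ]
matBL [0.3963 0.425  0.004 ]
stand [0.5248 0.4819 0.06  ] bowl [0.7065 0.287  0.06  ]
C [0.4454 0.0507 1.7215] [ 1.2073 -0.7236  1.2445]
```

Triangulation gives these positions:
- Mallet head axis at about (0.458, -0.386), handle yaw about 23°
- Pin at (0.655, -0.037, 0.195)
- Hinge at about (0.606, 0.110), with the door about 64° open
- Mat centre at (0.472, 0.344)

First I'll close the jaw, turn the tool to yaw 180 and move to the left of the door.

Call:
{"fn": "send_rows", "kwargs": {
  "xyz": [
    [0, 0, 0],
    [0, 0, 0],
    [0, 0, 0],
    [-0.0155, -0.032, 0],
    [-0.0155, -0.032, 0],
    [-0.0155, -0.032, 0],
    [-0.0155, -0.032, 0],
    [-0.0155, -0.032, 0],
    [-0.0155, -0.032, 0],
    [-0.0155, -0.032, 0],
    [-0.0155, -0.032, 0],
    [-0.0155, -0.032, 0],
    [-0.0155, -0.032, 0],
    [-0.0155, -0.032, 0],
    [-0.0155, -0.032, 0],
    [-0.0155, -0.032, 0],
    [-0.0155, -0.032, 0],
    [0, 0, 0],
    [0, 0, 0]
  ],
  "rotation": [
    [0, 0, -0.134],
    [0, 0, -0.134],
    [0, 0, -0.134],
    [0, 0, 0],
    [0, 0, 0],
    [0, 0, 0],
    [0, 0, 0],
    [0, 0, 0],
    [0, 0, 0],
    [0, 0, 0],
    [0, 0, 0],
    [0, 0, 0],
    [0, 0, 0],
    [0, 0, 0],
    [0, 0, 0],
    [0, 0, 0],
    [0, 0, 0],
    [0, 0, 0],
    [0, 0, 0]
  ],
  "jaw": [0, 0, 0, 0, 0, 0, 0, 0, 0, 0, 0, 0, 0, 0, 0, 0, 0, 0, 0]
}}

```text
time_s: 2.0
tool_pos: [0.4714, 0.1496, 0.4045]
tool_rot: [180.0, -0.0, 179.9]
force: [-0.1, 0.8, -0.0]
grip_width: 0.0006
grasp_force: 0.0
```

Call:
{"fn": "send_rows", "kwargs": {
  "xyz": [
    [0, 0, 0.031],
    [0, 0, 0.031],
    [0, 0, 0.031],
    [0, -0.025, 0],
    [0, -0.025, 0],
    [0, -0.025, 0],
    [-0.005, -0.016, 0],
    [-0.005, -0.016, 0],
    [-0.016, -0.024, 0],
    [-0.02, -0.02, 0],
    [-0.024, -0.015, 0],
    [-0.013, -0.006, 0],
    [-0.013, -0.006, 0],
    [-0.007, -0.002, 0],
    [-0.007, -0.001, 0],
    [0, 0, 0],
    [0, 0, 0]
  ],
  "rotation": [
    [0, 0, 0],
    [0, 0, 0],
    [0, 0, 0],
    [0, 0, 0],
    [0, 0, 0],
    [0, 0, 0],
    [0, 0, 0],
    [0, 0, 0],
    [0, 0, 0],
    [0, 0, 0],
    [0, 0, 0],
    [0, 0, 0],
    [0, 0, 0],
    [0, 0, 0],
    [0, 0, 0],
    [0, 0, 0],
    [0, 0, 0]
  ],
  "jaw": [0, 0, 0, 0, 0, 0, 0, 0, 0, 0, 0, 0, 0, 0, 0, 0, 0]
}}

```text
time_s: 3.7
tool_pos: [0.5813, -0.0301, 0.3117]
tool_rot: [180.0, 0.0, -179.9]
force: [0.4, 0.3, 0.2]
grip_width: 0.0009
grasp_force: 0.0
```

```bash
cat > crop.py <<'E'
import cv2
def crop(im,x,y,w,h,s,n):
    c=cv2.resize(im[y:y+h,x:x+w],None,fx=s,fy=s,interpolation=cv2.INTER_CUBIC)
    for k in range(0,w,20): cv2.putText(c,str(x+k),(k*s,10),0,.35,(0,0,255),1)
    for k in range(0,h,20): cv2.putText(c,str(y+k),(0,k*s+4),0,.35,(0,0,255),1)
    return c
E
python3 - <<'E'
import cv2,numpy as np
from cell import env
from crop import crop
a=env.read_camera("scene")["image"];b=env.read_camera("top")["image"]
cv2.imwrite("pics/s1.png",np.hstack([crop(a,200,130,130,150,3,""),crop(b,190,110,130,150,3,"")]))
E
```

```text
(no output)
```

View pics/s1.png

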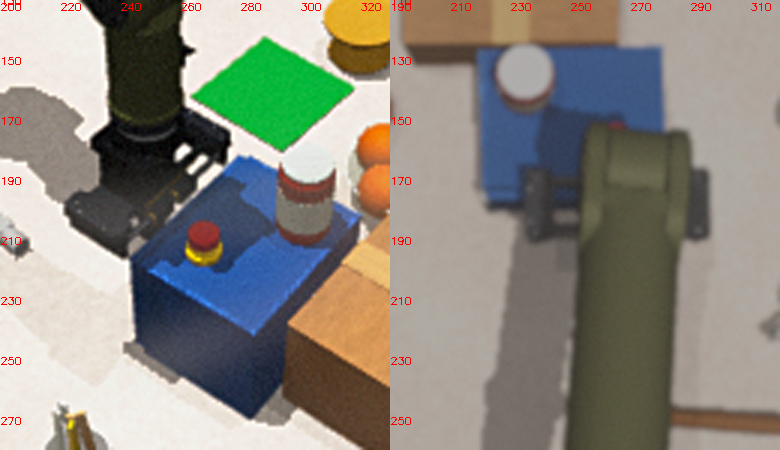

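The door is near shut, but the gripper hides its edge and there is no contact force. I'll press forward in small steps.

Call:
{"fn": "send_rows", "kwargs": {
  "xyz": [
    [-0.004, 0, 0],
    [0, 0, 0]
  ],
  "rotation": [
    [0, 0, 0],
    [0, 0, 0]
  ],
  "jaw": [0, 0]
}}

```text
time_s: 4.0
tool_pos: [0.5856, -0.0306, 0.3119]
tool_rot: [180.0, 0.0, -180.0]
force: [0.2, -0.1, 0.2]
grip_width: 0.0007
grasp_force: 0.0
```

Call:
{"fn": "send_rows", "kwargs": {
  "xyz": [
    [-0.004, 0, 0],
    [0, 0, 0]
  ],
  "rotation": [
    [0, 0, 0],
    [0, 0, 0]
  ],
  "jaw": [0, 0]
}}

```text
time_s: 4.2
tool_pos: [0.588, -0.0308, 0.3117]
tool_rot: [180.0, -0.4, -180.0]
force: [-8.9, 0.3, 5.5]
grip_width: 0.0006
grasp_force: 4.2
```

Call:
{"fn": "send_rows", "kwargs": {
  "xyz": [
    [-0.002, 0, 0],
    [0, 0, 0]
  ],
  "rotation": [
    [0, 0, 0],
    [0, 0, 0]
  ],
  "jaw": [0, 0]
}}

```text
time_s: 4.4
tool_pos: [0.5889, -0.0309, 0.3117]
tool_rot: [179.9, -0.6, -180.0]
force: [-13.7, 1.1, 9.4]
grip_width: 0.0003
grasp_force: 6.9
```

Call:
{"fn": "send_rows", "kwargs": {
  "xyz": [
    [0.02, 0, 0],
    [0.04, 0, 0],
    [0, 0, -0.045],
    [0, 0, -0.045],
    [0, -0.045, 0],
    [0, -0.045, 0],
    [0, -0.045, 0],
    [0, -0.045, 0],
    [0, -0.045, 0],
    [0, 0, 0]
  ],
  "rotation": [
    [0, 0, 0],
    [0, 0, 0],
    [0, 0, 0],
    [0, 0, 0],
    [0, 0, 0],
    [0, 0, 0],
    [0, 0, 0],
    [0, 0, 0],
    [0, 0, 0],
    [0, 0, 0]
  ],
  "jaw": [0, 0, 0, 0, 0, 0.5, 1, 1, 1, 1]
}}

```text
time_s: 5.4
tool_pos: [0.5292, -0.2632, 0.4022]
tool_rot: [-179.7, -0.0, 179.4]
force: [-0.7, -0.4, 0.5]
grip_width: 0.033
grasp_force: 0.0
```

```bash
python3 - <<'E'
import cv2,numpy as np
from cell import env
from crop import crop
a=env.read_camera("scene");b=env.read_camera("top");w=env.read_camera("wrist")
np.savez("pics/w2.npz",**w);print(env.get_obs()["tool_pos"],w["fx"])
p=np.hstack([crop(a["image"],200,130,130,150,3,""),crop(b["image"],190,110,130,150,3,"")])
cv2.imwrite("pics/s2.png",p);cv2.imwrite("pics/w2.png",w["image"])
E
```

```text
[ 0.53164363 -0.25540406  0.40158096] 294.98920372102106
```

View pics/s2.png

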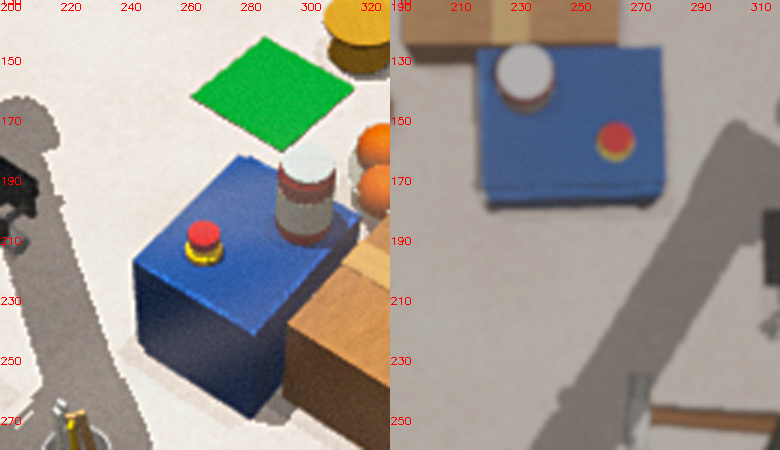

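View pics/w2.png

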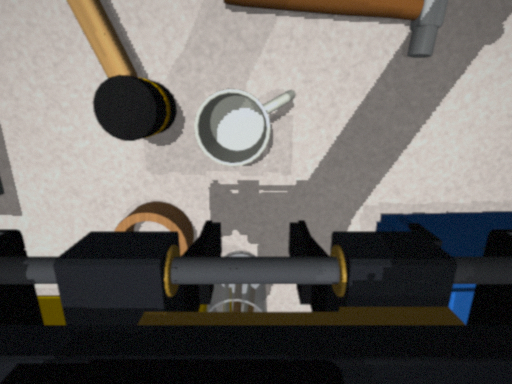

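The door lies flush along the whole front and reacted rigidly, so it is shut. In the wrist view the mallet head top is centred at about (128,107), and the handle's centre line runs from about (119,72) to (85,0). I'll refine the mallet pose from this.

```bash
python3 - <<'E'
from h import *
np.set_printoptions(precision=4,suppress=True)
T=dict(np.load("pics/top0.npz"));S=dict(np.load("pics/scene0.npz"));W=dict(np.load("pics/w2.npz"))
t=(200+669/4,115+410/4);s=(148.5,270)
print(tri((T,t),(W,(127,108))),tri((T,t),(S,s),(W,(127,108))),atz(W,(127,108),.08))
a,b=atz(W,(119,72),.054),atz(W,(85,0),.054);print(a,b,np.degrees(np.arctan2(*(a-b)[1::-1])))
# predicted outlines for hypothesis
for h in [(.458,-.386),(.455,-.386),(.455,-.389)]:
    ang=np.linspace(0,2*np.pi,40)
    for n,c in(("T",T),("W",W),("S",S)):
        e=np.array([proj(c,(h[0]+.032*np.cos(x),h[1]+.032*np.sin(x),.08)) for x in ang])
        print(h,n,e.min(0),e.max(0))
from cell import env;o=env.get_obs();print(o["tool_pos"],o["tool_rot"],o["grip_width"])
E
```

```text
(array([ 0.4584, -0.3855,  0.0775]), np.float64(0.0006036533738161925)) (array([ 0.459 , -0.3866,  0.0727]), np.float64(0.0015435190569434221)) [ 0.4589 -0.3845  0.08  ]
[ 0.4233 -0.3992  0.054 ] [ 0.3577 -0.4239  0.054 ] 20.589321647293925
(0.458, -0.386) T [358.1894 208.    ] [376.9699 226.8425]
(0.458, -0.386) W [92.558  72.3833] [157.8625 139.6836]
(0.458, -0.386) S [137.006  259.6793] [157.8371 277.403 ]
(0.455, -0.386) T [358.2087 208.8825] [376.9913 227.729 ]
(0.455, -0.386) W [92.0807 69.0126] [157.5787 136.7045]
(0.455, -0.386) S [136.3743 259.1768] [157.188 276.867]
(0.455, -0.389) T [359.0902 208.8756] [377.8721 227.7217]
(0.455, -0.389) W [89.0153 69.0168] [154.5419 136.7077]
(0.455, -0.389) S [135.6224 259.8061] [156.4628 277.5367]
[ 0.5316 -0.2554  0.4016] [179.9611   0.0039 179.9963] 0.044557232926353274
```

Call:
{"fn": "send_rows", "kwargs": {
  "xyz": [
    [0.0185, -0.0325, 0],
    [0.0185, -0.0325, 0],
    [0.0185, -0.0325, 0],
    [0.018, -0.033, 0],
    [0, 0, 0],
    [0, 0, 0],
    [0, 0, 0],
    [0, 0, 0],
    [0, 0, 0.025],
    [0, 0, 0.025],
    [0, 0, 0.02],
    [0, 0, 0],
    [0, 0, 0]
  ],
  "rotation": [
    [0, 0, 0],
    [0, 0, 0],
    [0, 0, 0],
    [0, 0, 0],
    [0, 0, -0.128],
    [0, 0, -0.128],
    [0, 0, -0.128],
    [0, 0, 0],
    [0, 0, 0],
    [0, 0, 0],
    [0, 0, 0],
    [0, 0, 0],
    [0, 0, 0]
  ],
  "jaw": [1, 1, 1, 1, 1, 1, 1, 1, 1, 1, 1, 1, 1]
}}

```text
time_s: 6.85
tool_pos: [0.4583, -0.3859, 0.332]
tool_rot: [180.0, -0.0, -158.3]
force: [-1.0, 0.2, 1.6]
grip_width: 0.0874
grasp_force: 0.0
```

```bash
python3 - <<'E'
from cell import env
from h import *
import cv2
o=env.get_obs();print(o["tool_pos"],o["tool_rot"],o["grip_width"])
w=env.read_camera("wrist");cv2.imwrite("pics/w3.png",w["image"])
h=(.458,-.386)
e=np.array([proj(w,(h[0]+.032*np.cos(x),h[1]+.032*np.sin(x),.08)) for x in np.linspace(0,6.28,40)]);print(e.min(0),e.max(0))
d=np.array([np.cos(np.radians(22)),np.sin(np.radians(22))])
print([proj(w,[*(np.array(h)-r*d),.054]) for r in(.04,.1)])
E
```

```text
[ 0.45827174 -0.38587645  0.3320194 ] [ 1.79988079e+02 -1.41504459e-02 -1.58289466e+02] 0.08743832579638959
[217.73686903 161.67998019] [294.80778434 235.04150028]
[array([256.04402556, 147.04067798]), array([255.89429834,  73.74963231])]
```

View pics/w3.png

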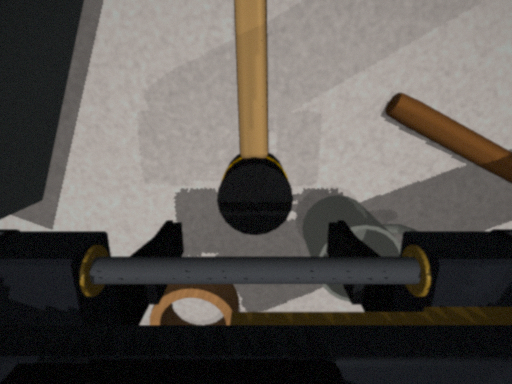

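The head circle in the wrist view (x 218–292, bottom at 234) matches the prediction. Now I'll descend and grip it.

Call:
{"fn": "send_rows", "kwargs": {
  "xyz": [
    [0, 0, 0.0246],
    [0, 0, 0.0246],
    [0, 0, 0.0246],
    [0, 0, 0.0246],
    [0, 0, 0.0246],
    [0, 0, 0],
    [0, 0, 0],
    [0, 0, 0],
    [0, 0, 0],
    [0, 0, 0],
    [0, 0, 0],
    [0, 0, 0]
  ],
  "rotation": [
    [0, 0, 0],
    [0, 0, 0],
    [0, 0, 0],
    [0, 0, 0],
    [0, 0, 0],
    [0, 0, 0],
    [0, 0, 0],
    [0, 0, 0],
    [0, 0, 0],
    [0, 0, 0],
    [0, 0, 0],
    [0, 0, 0]
  ],
  "jaw": [1, 1, 1, 1, 1, 1, 0.6, 0.5, 0.5, 0.5, 0.5, 0.5],
  "newtons": 45
}}

```text
time_s: 8.1
tool_pos: [0.4584, -0.3862, 0.21]
tool_rot: [-180.0, 0.1, -158.3]
force: [-1.2, 2.2, 7.1]
grip_width: 0.0635
grasp_force: 45.0
```

Call:
{"fn": "send_rows", "kwargs": {
  "xyz": [
    [0, 0, -0.01],
    [0, 0, -0.02],
    [0, 0, -0.03],
    [0, 0, -0.03],
    [0, 0, -0.03],
    [0, 0, -0.03],
    [0, 0, -0.03],
    [0, 0, -0.03],
    [0, 0, -0.03],
    [0, 0, -0.01],
    [0, 0, 0],
    [0, 0, 0],
    [0, 0, 0],
    [0, 0, 0],
    [0, 0, 0]
  ],
  "rotation": [
    [0, 0, 0],
    [0, 0, 0],
    [0, 0, 0],
    [0, 0, 0],
    [0, 0, 0],
    [0, 0, 0],
    [0, 0, 0],
    [0, 0, 0],
    [0, 0, 0],
    [0, 0, 0],
    [0, 0, 0.096],
    [0, 0, 0.096],
    [0, 0, 0.096],
    [0, 0, 0.096],
    [0, 0, 0]
  ],
  "jaw": [0.5, 0.5, 0.5, 0.5, 0.5, 0.5, 0.5, 0.5, 0.5, 0.5, 0.5, 0.5, 0.5, 0.5, 0.5]
}}

```text
time_s: 9.6
tool_pos: [0.4577, -0.3861, 0.4569]
tool_rot: [179.9, -0.1, 179.7]
force: [0.5, 0.4, -5.6]
grip_width: 0.0635
grasp_force: 45.0
```

Call:
{"fn": "send_rows", "kwargs": {
  "xyz": [
    [-0.007, 0.012, 0],
    [-0.014, 0.025, 0],
    [-0.014, 0.025, 0],
    [-0.014, 0.025, 0],
    [-0.014, 0.025, 0],
    [-0.014, 0.025, 0],
    [-0.014, 0.025, 0],
    [-0.014, 0.025, 0],
    [-0.014, 0.025, 0],
    [-0.014, 0.025, 0],
    [-0.014, 0.025, 0],
    [-0.014, 0.025, 0],
    [-0.014, 0.025, 0],
    [-0.014, 0.025, 0],
    [-0.008, 0.012, 0],
    [0, 0, 0],
    [0, 0, 0]
  ],
  "rotation": [
    [0, 0, 0],
    [0, 0, 0],
    [0, 0, 0],
    [0, 0, 0],
    [0, 0, 0],
    [0, 0, 0],
    [0, 0, 0],
    [0, 0, 0],
    [0, 0, 0],
    [0, 0, 0],
    [0, 0, 0],
    [0, 0, 0],
    [0, 0, 0],
    [0, 0, 0],
    [0, 0, 0],
    [0, 0, 0],
    [0, 0, 0]
  ],
  "jaw": [0.5, 0.5, 0.5, 0.5, 0.5, 0.5, 0.5, 0.5, 0.5, 0.5, 0.5, 0.5, 0.5, 0.5, 0.5, 0.5, 0.5]
}}

```text
time_s: 11.3
tool_pos: [0.6564, -0.0389, 0.4582]
tool_rot: [-179.9, -0.1, 179.7]
force: [-0.4, -0.6, -4.2]
grip_width: 0.0638
grasp_force: 45.0
```

```bash
python3 - <<'E'
import cv2,numpy as np
from cell import env
from crop import crop
from h import *
o=env.get_obs();print(o["tool_pos"],o["force"])
a=env.read_camera("scene");w=env.read_camera("wrist")
x,y,z=o["tool_pos"];print("pred face centre scene",proj(a,(x,y,z-.21)),"pred top",proj(a,(x,y,z-.13)))
cv2.imwrite("pics/s4.png",np.hstack([crop(a["image"],200,110,130,150,4,"")]))
E
```

```text
[ 0.65640978 -0.0389288   0.45820488] [-0.43330957 -0.5848846  -4.19594996]
pred face centre scene [266.93481257 196.53287665] pred top [266.81646043 178.2292304 ]
```

View pics/s4.png

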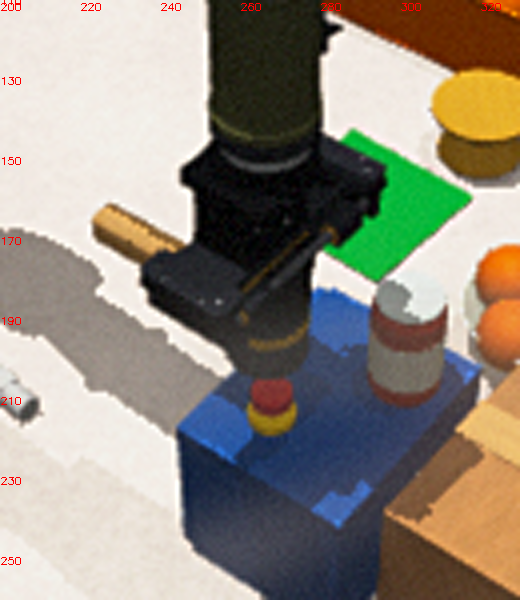

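The mallet hangs upright and centred over the pin, with its face centre at about (266,197) and the cap just below. Now the blow, followed by a lift.

Call:
{"fn": "send_rows", "kwargs": {
  "xyz": [
    [0, 0, 0.02],
    [0, 0, 0.028],
    [0, 0, 0.025],
    [0, 0, 0.007],
    [0, 0, 0]
  ],
  "rotation": [
    [0, 0, 0],
    [0, 0, 0],
    [0, 0, 0],
    [0, 0, 0],
    [0, 0, 0]
  ],
  "jaw": [0.5, 0.5, 0.5, 0.5, 0.5]
}}

```text
time_s: 11.9
tool_pos: [0.656, -0.0402, 0.3817]
tool_rot: [-180.0, 0.1, 179.6]
force: [-2.7, -0.4, 4.4]
grip_width: 0.0637
grasp_force: 45.0
```

Call:
{"fn": "send_rows", "kwargs": {
  "xyz": [
    [0, 0, -0.02],
    [0, 0, -0.03],
    [0, 0, -0.03],
    [0.01, 0.02, 0],
    [0.015, 0.03, 0],
    [0.015, 0.03, 0],
    [0.015, 0.03, 0],
    [0.015, 0.03, 0],
    [0.015, 0.03, 0],
    [0.015, 0.03, 0],
    [0.015, 0.03, 0],
    [0.015, 0.03, 0],
    [0.015, 0.03, 0],
    [0.015, 0.03, 0],
    [0.015, 0.03, 0],
    [0.007, 0.03, 0],
    [0, 0, 0],
    [0, 0, 0]
  ],
  "rotation": [
    [0, 0, 0],
    [0, 0, 0],
    [0, 0, 0],
    [0, 0, 0],
    [0, 0, 0],
    [0, 0, 0],
    [0, 0, 0],
    [0, 0, 0],
    [0, 0, 0],
    [0, 0, 0],
    [0, 0, 0],
    [0, 0, 0],
    [0, 0, 0],
    [0, 0, 0],
    [0, 0, 0],
    [0, 0, 0],
    [0, 0, 0],
    [0, 0, 0]
  ],
  "jaw": [0.5, 0.5, 0.5, 0.5, 0.5, 0.5, 0.5, 0.5, 0.5, 0.5, 0.5, 0.5, 0.5, 0.5, 0.5, 0.5, 0.5, 0.5]
}}

```text
time_s: 13.7
tool_pos: [0.4766, 0.3421, 0.459]
tool_rot: [-180.0, 0.0, 179.7]
force: [0.6, 0.2, -4.3]
grip_width: 0.0634
grasp_force: 45.0
```

```bash
python3 - <<'E'
import cv2,numpy as np
from cell import env
from crop import crop
from h import *
o=env.get_obs();print(o["tool_pos"],o["tool_rot"],o["force"])
a=env.read_camera("scene");b=env.read_camera("top")
np.savez("pics/s5.npz",**a)
print("pin pred up/down",proj(a,(.655,-.037,.194)),proj(a,(.655,-.037,.172)))
cv2.imwrite("pics/s5.png",np.hstack([crop(a["image"],200,90,130,150,3,""),crop(b["image"],120,110,130,150,3,"")]))
E
```

```text
[0.47658996 0.34213937 0.45900993] [-1.79965121e+02  2.00302941e-02  1.79726889e+02] [ 0.62640808  0.2466822  -4.27768756]
pin pred up/down [267.04092575 207.44859963] [267.06947983 211.92905838]
```

View pics/s5.png

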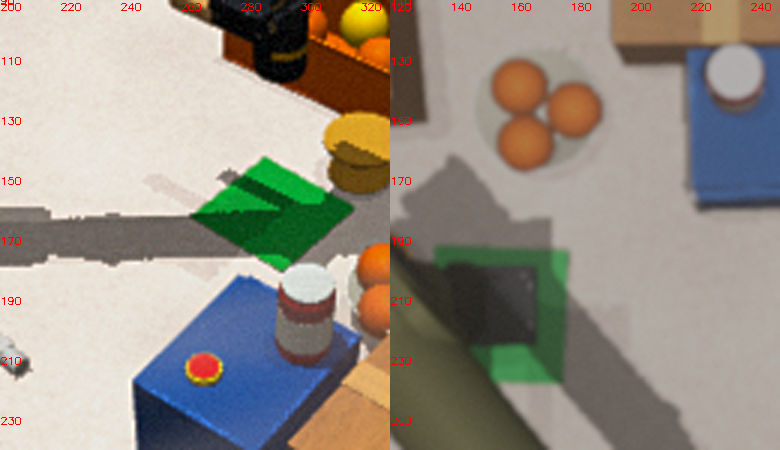

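The pin is down: its cap is centred at (268,212), exactly the predicted down position, and it stayed down after the lift. Next I'll lower the mallet onto the mat.

Call:
{"fn": "send_rows", "kwargs": {
  "xyz": [
    [0.004, 0.002, 0.02],
    [0, 0, 0.03],
    [0, 0, 0.03],
    [0, 0, 0.03],
    [0, 0, 0.03],
    [0, 0, 0.03],
    [0, 0, 0.03],
    [0, 0, 0.02],
    [0, 0, 0.01],
    [0, 0, 0.008],
    [0, 0, 0],
    [0, 0, 0.003],
    [0, 0, 0]
  ],
  "rotation": [
    [0, 0, 0],
    [0, 0, 0],
    [0, 0, 0],
    [0, 0, 0],
    [0, 0, 0],
    [0, 0, 0],
    [0, 0, 0],
    [0, 0, 0],
    [0, 0, 0],
    [0, 0, 0],
    [0, 0, 0],
    [0, 0, 0],
    [0, 0, 0]
  ],
  "jaw": [0.5, 0.5, 0.5, 0.5, 0.5, 0.5, 0.5, 0.5, 0.5, 0.5, 0.5, 0.5, 0.5]
}}

```text
time_s: 15.1
tool_pos: [0.4729, 0.3449, 0.2187]
tool_rot: [179.9, 0.1, 179.7]
force: [0.2, -0.4, -5.9]
grip_width: 0.0636
grasp_force: 45.0
```

Call:
{"fn": "send_rows", "kwargs": {
  "xyz": [
    [0, 0, 0.003],
    [0, 0, 0],
    [0, 0, 0.0015],
    [0, 0, 0]
  ],
  "rotation": [
    [0, 0, 0],
    [0, 0, 0],
    [0, 0, 0],
    [0, 0, 0]
  ],
  "jaw": [0.5, 0.5, 0.5, 0.5]
}}

```text
time_s: 15.5
tool_pos: [0.4726, 0.3449, 0.2137]
tool_rot: [180.0, 0.0, 179.7]
force: [0.3, -0.7, -1.9]
grip_width: 0.0631
grasp_force: 45.0
```

It's touching down: the hanging weight is coming off the wrist. I'll settle half a millimetre more, release and retreat.

Call:
{"fn": "send_rows", "kwargs": {
  "xyz": [
    [0, 0, 0.0005],
    [0, 0, 0],
    [0, 0, 0],
    [0, 0, 0],
    [0, 0, 0],
    [0, 0, 0],
    [0, 0, 0],
    [0, 0, -0.02],
    [0, 0, -0.03],
    [0, 0, -0.04],
    [0, 0, -0.04],
    [0, 0, -0.04],
    [0, -0.03, -0.03],
    [0, 0, 0],
    [0, 0, 0]
  ],
  "rotation": [
    [0, 0, 0],
    [0, 0, 0],
    [0, 0, 0],
    [0, 0, 0],
    [0, 0, 0],
    [0, 0, 0],
    [0, 0, 0],
    [0, 0, 0],
    [0, 0, 0],
    [0, 0, 0],
    [0, 0, 0],
    [0, 0, 0],
    [0, 0, 0],
    [0, 0, 0],
    [0, 0, 0]
  ],
  "jaw": [0.5, 0.75, 0.8, 0.9, 1, 1, 1, 1, 1, 1, 1, 1, 1, 1, 1]
}}

```text
time_s: 17.0
tool_pos: [0.4726, 0.3142, 0.4134]
tool_rot: [179.9, 0.1, 179.6]
force: [-0.2, 0.1, 0.7]
grip_width: 0.0866
grasp_force: 0.0
```

```bash
python3 - <<'E'
import cv2,numpy as np
from cell import env
from crop import crop
o=env.get_obs();print(o["tool_pos"],o["grip_width"],o["force"])
a=env.read_camera("scene")["image"]
cv2.imwrite("pics/s6.png",crop(a,100,90,260,190,3,""))
E
```

```text
[0.47260499 0.31421279 0.4134319 ] 0.08661196342302577 [-0.20129171  0.05535872  0.68870759]
```

View pics/s6.png

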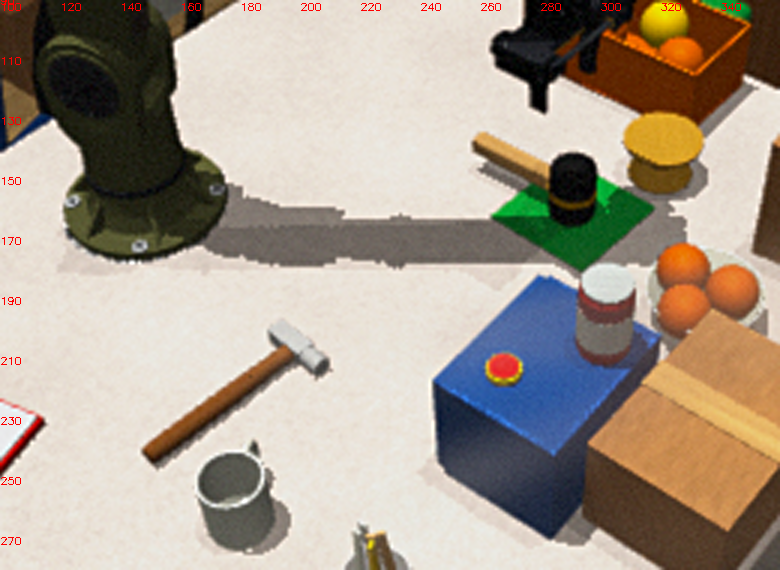

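The mallet stands upright on the mat at (291,155), the pin is down at (268,212), the door is shut, and the bystanders haven't moved. I'll hand in.

```bash
python3 -c "
from cell import env
print(env.sign_off())"
```

```text
the job is handed in; nothing more can be done
None
```

The door is shut, the pin is knocked down and latched, and the mallet stands released on its striking face on the green mat; I handed the job in at about 17 s on the robot's clock.

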